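# Turn the sample block hollows-up and put it on the lit viewing stand

### The arm

A 7-joint arm with a two-finger parallel gripper is mounted at the origin on the work surface. World frame = base frame: x ahead of the robot, y to its left, z up, the work surface at z = 0. Lengths are in mm, angles in rad, forces in N, time in s.
With the tool pointing down it reaches from about 350 to 900 mm from the base axis. Payload 7.2 kg.
Tool frame: the origin (TCP) lies midway between the tips of the shut fingers; the grasp point (between the pads) lies 19 mm behind it (manip.grip_depth is the distance from the TCP to the grasp point, in mm); z points along the fingers, y is the line along which they close (so a half turn about z gives the same grasp; the last joint's range is limited). The gripper opens to 85 mm and grips with 20 to 120 N. Pads are 22 mm wide; open, the fingers measure 114 mm over their backs; the gripper's body (76 mm by 85 mm) begins 54 mm behind the grasp point. The pads swing forward as they close: fully open they stand 13 mm farther back than shut.
Start: joints at [-1.409, 0.411, -0.013, 1.596, 0.006, 1.134, -0.082], TCP at [142.374, 608.571, 231.297] pointing down, gripper open.
Joint ranges: [-2.95, 2.95], [-0.29, 1.99], [-1.47, 1.44], [0.14, 2.54], [-1.03, 4.17], [0.13, 1.85], [-2.86, 2.86]. Speed limits (rad/s): [2.39, 2.39, 3.01, 3.01, 3.14, 3.14, 3.14].

### API

Orientations are given as a rotation vector (axis times angle).
In Python, from plant import sensors, read_camera, manip gives the robot as it stands.
- The arm moves only by the tool servo_tool, never from a script. Its argument "rows" is a list of rows, each a list of 5 numbers: the closure, from -1 (fully open) to 1 (shut), then the shift along the tool's x, y, z in units of 4 cm (1.0 is 4 cm), then the turn about the tool's z in units of 6 degrees (1.0 is 6 degrees). In form: [[hand, x, y, z, spin], ...]. A call has 1 to 12 rows; each row shifts and turns the commanded pose from where the row before left it, along the tool's axes as they then stand; what a row does not reach is not made up. A row lasts 1/12 s, in which the tool goes at most 41.7 mm and 7.16 degrees, less where a joint would pass 70% of its speed; a pose out of reach is approached as far as the arm can. A call with a number of a shift or a turn outside -1 to 1 is refused whole. A call with a gripper value outside its range is refused whole. The fingers move at their own pace and stop on an object; the grip force is fixed at half the most. Time passes only in rows, so rows that do not move let the fingers close. It gives the time, the measured TCP pose, the force, the opening and the grip force at its end, in the units of the state.
- sensors.observe(): the state, without advancing time (a new reading comes with each control period).
- read_camera(name): name is "scene" or "top" or "wrist"; returns a dict with "frame" (420x560x3 uint8, blue, green, red), "z_map" (420x560 float32, mm along the optical axis (not along the pixel's ray), 0 where there is no reading), "fx", "fy", "cx", "cy" (pixels), "R" (3x3) and "t" (3): a world point X has camera coordinates R X + t. Camera axes: x right, y down, z forward; pixel columns grow to the right and rows downward; lengths in mm; the calibration is good to about 2 mm. A picture is of the moment at which its call begins.
- manip.hand_in(): hands the job in; it is judged then, once.
The state is a dict: "time": time; "qpos": joint angles; "qvel": joint speeds; "tau": joint torques, N m; "eef_pos": TCP position; "eef_rot": TCP orientation; "contact_force": force on the tool from outside, world axes, zero at the start; "ft_torque": the same for the moment, N m; "grip_width": finger opening in mm; "grip_force": force on a finger pad.
Only numpy, scipy, OpenCV 4.12 (cv2) and the standard library are available. Lean on these libraries where they do the work, as an engineer would, in place of code of your own. Each camera call takes 0.05 s, during which the arm holds its last target. There are 200 camera calls.

### The job

Roll the six-sided wooden sample block over until its flat with the two hollows faces straight up, and set it gently down between the two low rails of the viewing stand, lying along them and centred, hollows still up, and let go. Then push the toggle switch on the stand's light housing all the way over, away from its starting side, to turn the viewing light on. Leave the jar, the mug and the bowl where they are.

Things in the scene. Friction and masses are not known exactly. Their poses are not given: they have to be found in the camera images.
- sample_block: Loose hexagonal bar of light wood, 140 mm long, 50 mm across flats, 57.7 mm across corners, about 0.2 kg. Origin at its very centre, 25 mm above the flat it lies on. x along its length; z points out through the marked flat. At its middle 44 mm it is a full hexagon. Starts lying on a plain flat on the table, z pointing 30 degrees below level to one side: two flats (120 degrees) of roll bring z up.
- marked_flat (a point): Centre of the block's marked flat, 25 mm from the block's centre along its z; same axes. The flat (28.9 mm wide) is the only one with hollows: two V-shaped ones, 38 mm long, 8 mm deep, as wide as the flat, from 22 to 60 mm either side of the middle, their walls darkened by coffee.
- seat (a point): Point on the top of the viewing stand's fixed aluminium plate (12 mm thick; x -65 to 65, y -88 to 152 mm), midway between and along its two steel rails. z up, y along the rails towards the light housing. Rails 140 mm long, 6 wide, 5 high, inner faces at x = -21 and 21 mm: the block lies flat on the plate between them with 3.5 mm play each way, its centre 25 mm above this point.
- housing_top (a point): Centre of the top of the dark steel light housing on the stand's plate, under the switch: at x 0, y 122, z 50 mm from the seat point, same axes. The housing is 100 mm along x, 54 along y, 50 high. On it is the switch's base block, 70 mm along x, 50 along y, 25 high, with a hub to 35 mm; the lever's pivot is 22 mm above this point.
- switch (a joint): Angle of the toggle switch, rad: 0 = leaning 0.5 rad from upright towards the seat's -x (off), 1.0 = leaning 0.5 rad towards its +x (on, end stop). It swings about the seat's y axis, stays where it is left, and about 1 N at the ball moves it. Starts between 0 and 0.2.
- switch_tip (a point): Centre of the black ball (26 mm diameter) on the end of the steel toggle lever (10 mm thick), 60 mm from the lever's pivot.
- bean_jar: Bystander: amber glass jar with steel cap, 70 mm diameter, 130 mm tall, on the far side of the table; origin at the centre of its underside, z up.
- mug: Bystander: white mug, 80 mm diameter, 85 mm tall, with a handle at its +y; origin at the centre of its underside, z up.
- bowl: Bystander: steel bowl, 110 mm diameter, 50 mm tall; origin at the centre of its underside, z up.
There are look-alikes about, which are no part of the job. Of the things like the sample_block, leave any that is black, green or turquoise; of the rest the larger one is meant.

How it is judged (in metres and radians):
On the way, in this order (a step that is already met when the one before it is completed fails the run):
1. the block lies between the rails, hollows up, let go, with the switch still off (x of sample_block in the frame of seat between -0.008 and 0.008 m and y of sample_block in the frame of seat between -0.02 and 0.02 m and z of sample_block in the frame of seat between 0.021 and 0.029 m and angle between sample_block's own z axis and vertical below 0.12 rad and angle between the x axis of sample_block and the y axis of seat, either way round below 0.12 rad and linear speed of sample_block below 0.03 m/s and contact force between sample_block and the fingers below 0.3 N and value of joint switch below 0.4 rad), for 0.2 s.
2. the switch is thrown over (value of joint switch above 0.85 rad), for 0.1 s.
At the end, for the whole second after the job is handed in: Block at rest on the plate between the rails, let go: marked flat up and length along the rails within 0.12 rad, centre within 8 mm across and 20 mm along, 21 to 29 mm above the plate; switch beyond 0.85 rad, thrown after the block was let go (x of sample_block in the frame of seat between -0.008 and 0.008 m and y of sample_block in the frame of seat between -0.02 and 0.02 m and z of sample_block in the frame of seat between 0.021 and 0.029 m and angle between sample_block's own z axis and vertical below 0.12 rad and angle between the x axis of sample_block and the y axis of seat, either way round below 0.12 rad and linear speed of sample_block below 0.03 m/s and contact force between sample_block and the fingers below 0.3 N and value of joint switch above 0.85 rad); the robot touches nothing.
It fails at once if the jar is moved more than 25 mm or tipped (distance of bean_jar from where it was at the start of the episode above 0.025 m or angle between bean_jar's own z axis and vertical above 0.4 rad).
It fails at once if the mug is moved more than 25 mm or tipped (distance of mug from where it was at the start of the episode above 0.025 m or angle between mug's own z axis and vertical above 0.4 rad).
It fails at once if the bowl is moved more than 25 mm or tipped (distance of bowl from where it was at the start of the episode above 0.025 m or angle between bowl's own z axis and vertical above 0.4 rad).
It fails at once if the block is dropped or flung (faster than 0.7 m/s, as after a free fall of 25 mm, with no finger on it) (linear speed of sample_block above 0.7 m/s and contact force between sample_block and the fingers below 0.1 N).
It also fails if it takes over 72 s, if anything falls off the work surface, if the arm or the gripper's body presses on something with over 40 N, if the wrist force passes 120 N, or if a joint passes its speed limit or range.

## Working session

There is one attempt and no reset: what is moved stays moved. The work goes in short steps, Python scripts to look and compute and a tool call to move; the robot and the scene stay as the last step left them, time stands still between calls to the robot, and variables do not carry over. Pictures are saved under pics/ and viewed, at most 10 in all, crops included, and the job is handed in when it is done.

Besides the shell and the picture viewer there is one more tool, called after "Call:" by a JSON object that holds its "op" and its "data". servo_tool: Moves the arm, as the interface text tells. Shifts and turns lie within -1 to 1; 1 stands for 4 cm of shift or 6 degrees of turn. Its arguments: {"type":"object","properties":{"rows":{"type":"array"}},"required":["rows"]}

```bash
mkdir -p pics; ls; cat > h.py <<'E'
import numpy as np, cv2
from plant import sensors, read_camera, manip
def cloud(c):
    z=c["z_map"]; v,u=np.mgrid[:z.shape[0],:z.shape[1]]
    P=np.stack([(u-c["cx"])/c["fx"]*z,(v-c["cy"])/c["fy"]*z,z],-1)
    W=(P-c["t"])@c["R"]; W[z==0]=np.nan
    return W
E
python3 - <<'E'
from h import *
s=sensors.observe(); print({k:np.round(v,3) for k,v in s.items()})
for n in("top","scene"):
    c=read_camera(n); cv2.imwrite(f"pics/{n}0.png",c["frame"]); np.savez(f"{n}0.npz",**c)
    print(n,c["R"],c["t"],c["fx"],c["cx"],c["cy"])
E
```

```text
pics
{'time': np.float64(0.0), 'qpos': array([-1.409,  0.412, -0.013,  1.597,  0.006,  1.134, -0.082]), 'qvel': array([ 0.001, -0.001,  0.001, -0.001,  0.   , -0.   , -0.002]), 'tau': array([-1.0000e-03, -6.0060e+01,  6.8100e-01, -2.9941e+01,  1.4000e-02,
        1.0000e-02,  0.0000e+00]), 'eef_pos': array([142.265, 608.054, 230.405]), 'eef_rot': array([-3.600e-01, -3.121e+00,  3.000e-03]), 'contact_force': array([-0.065,  0.516, -0.751]), 'ft_torque': array([-0.011,  0.025, -0.03 ]), 'grip_force': np.float64(0.0), 'grip_width': np.float64(85.49)}
top [[ 0.03343603 -0.99942682 -0.00529724]
 [-0.97522568 -0.03146581 -0.21896296]
 [ 0.21867078  0.01248726 -0.97571879]] [  65.69735471  595.17826412 1117.02027101] 466.0861928224602 276.49163516364354 212.54393005453096
scene [[ 0.46325763  0.88604815 -0.01763633]
 [ 0.47035762 -0.26268873 -0.84247157]
 [-0.75110324  0.381986   -0.53845206]] [-333.62331288 -150.36079473 1525.15603838] 432.4039361953554 285.94779883853147 206.60197306309033
```

View pics/top0.png

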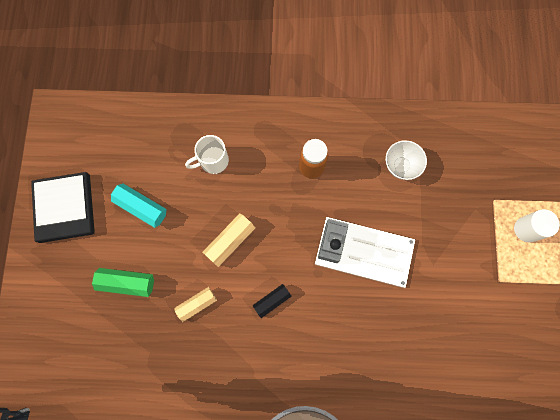

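View pics/scene0.png

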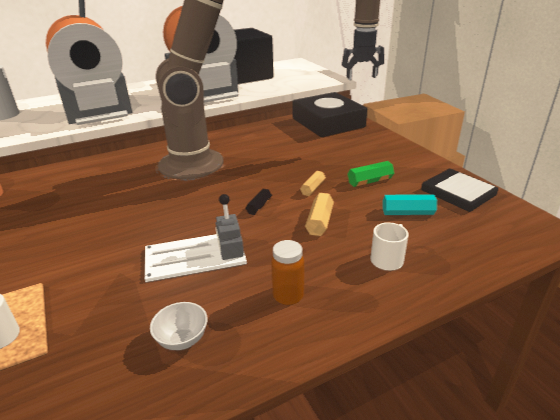

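The top view shows the target block at px (229,240), the smaller plain block at (195,304) and the stand at (366,252), with the housing and ball on its left end (335,243). The scene view shows the block at (320,213) and the lever at (225,205). Next I'll measure these and check which side has the notches.

```bash
python3 - <<'E'
from h import *
ims=[]
for n,(u0,u1,v0,v1) in dict(top=(195,265,205,275),scene=(285,355,180,250)).items():
    c=dict(np.load(f"{n}0.npz")); W=cloud(c); f=c["frame"]
    ims.append(cv2.resize(f[v0:v1,u0:u1],(400,400),interpolation=cv2.INTER_CUBIC))
    hsv=cv2.cvtColor(f,cv2.COLOR_BGR2HSV)
    # block : light wood
    m=np.zeros(f.shape[:2],bool); m[v0:v1,u0:u1]=True
    m&=(W[...,2]>8)&(W[...,2]<60)
    top=m&(W[...,2]>47)&(W[...,2]<54)
    P=W[top]; r=cv2.minAreaRect(P[:,:2].astype(np.float32)); print(n,"block top",len(P),P.mean(0),r)
    P=W[m]; print(" all",len(P),cv2.minAreaRect(P[:,:2].astype(np.float32)), np.percentile(P[:,2],[2,50,98]))
    # stand
    box=(slice(212,292),slice(308,422)) if n=="top" else (slice(190,285),slice(135,255))
    m=np.zeros(f.shape[:2],bool); m[box]=True
    for lo,hi,nm in((8,22,"plate"),(60,67,"housing"),(84,100,"swbase"),(105,170,"lever/ball")):
        q=m&(W[...,2]>lo)&(W[...,2]<hi); P=W[q]
        if len(P)>4: print(" ",nm,len(P),P.mean(0).round(1),P.min(0).round(1),P.max(0).round(1),[np.round(a,1) for a in cv2.minAreaRect(P[:,:2].astype(np.float32))])
    # other objects heights
    t=np.isfinite(W[...,2])&(W[...,2]>15)&(W[...,2]<200)&(W[...,0]>250)
    k,l,st,ce=cv2.connectedComponentsWithStats(t.astype(np.uint8))
    for i in range(1,k):
        if st[i,4]>60:
            P=W[l==i]; print("   obj",ce[i].round(),st[i,4],np.median(P,0).round(),P.min(0).round(),P.max(0).round())
cv2.imwrite("pics/crop0.png",np.hstack(ims))
E
```

```text
top block top 554 [525.00435295 207.99284598  49.6145708 ] ((525.670654296875, 206.68850708007812), (35.73457336425781, 138.38153076171875), 49.05147171020508)
 all 1191 ((526.6720581054688, 207.29783630371094), (58.401676177978516, 139.97535705566406), 48.7292366027832) [24.53319705 46.65218445 53.23981733]
  plate 3388 [ 501.4 -169.6   12.3] [ 420.2 -276.4    8. ] [597.2 -18.4  21.9] [array([ 509.4, -148.2]), array([239.9, 130.7]), np.float64(77.2)]
  housing 156 [520.7 -55.6  62.3] [477.2 -94.3  60. ] [581.4 -24.2  66.8] [array([529.4, -60.2]), array([53.4, 99.3]), np.float64(77.4)]
  swbase 411 [531.6 -60.2  88.4] [491.5 -91.   84. ] [566.4 -29.7  99.8] [array([529.2, -60.2]), array([49.3, 70. ]), np.float64(76.9)]
  lever/ball 97 [504.5 -54.2 146.2] [492.8 -66.7 106.6] [525.1 -42.9 155.6] [array([506.9, -56. ]), array([24.6, 27.5]), np.float64(39.6)]
   obj [208. 154.] 764 [740. 271.  59.] [710. 223.  15.] [790. 330.  89.]
   obj [313. 158.] 862 [725.  -3. 126.] [704. -39.  15.] [770.  30. 135.]
   obj [407. 158.] 831 [ 770. -266.   33.] [ 697. -305.   15.] [ 806. -196.   56.]
 
[... 2032 characters left out ...]
j [319. 213.] 762 [546. 193.  46.] [455. 141.  15.] [594. 272.  56.]
   obj [228. 233.] 1147 [557. -66.  72.] [ 458. -100.   15.] [589. -30. 154.]
   obj [409. 203.] 945 [620. 442.  42.] [550. 378.  15.] [667. 518.  56.]
   obj [389. 244.] 1344 [758. 255.  60.] [706. 220.  15.] [789. 324.  89.]
   obj [179. 249.] 251 [ 476. -183.   17.] [ 443. -250.   15.] [515. -97.  22.]
   obj [287. 270.] 1789 [760. -16.  95.] [706. -40.  15.] [773.  29. 135.]
   obj [183. 261.] 291 [ 527. -177.   17.] [ 488. -255.   15.] [ 572. -112.   21.]
   obj [  7. 323.] 676 [ 598. -545.   48.] [ 449. -570.   15.] [ 616. -535.  105.]
   obj [178. 323.] 1629 [ 722. -249.   37.] [ 693. -304.   15.] [ 803. -196.   55.]
```

View pics/crop0.png

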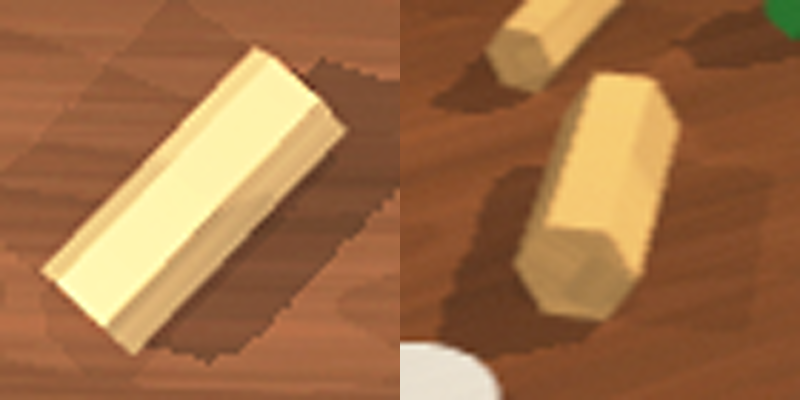

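The crop shows no silhouette notches, so the hollows must be V-grooves on a lower side flat. I'll check the wrist camera geometry so I can view the sides obliquely.

```bash
python3 - <<'E'
from h import *
c=read_camera("wrist"); s=sensors.observe()
from scipy.spatial.transform import Rotation as Ro
R=Ro.from_rotvec(s["eef_rot"]).as_matrix()
C=-c["R"].T@c["t"]; print("cam in tool",R.T@(C-s["eef_pos"]),"axes in tool (rows x,y,z)\n",(c["R"]@R).round(3)); print(c["fx"],c["cx"],c["cy"],C,s["eef_pos"],s["eef_rot"])
E
```

```text
cam in tool [  65.50856041    0.27568784 -142.85208884] axes in tool (rows x,y,z)
 [[-0.001  1.     0.   ]
 [-0.966 -0.    -0.26 ]
 [-0.26  -0.001  0.966]]
345.68506753199404 282.27132621245005 211.85251709630302 [ 78.6124617  623.56425626 373.47958676] [142.30842081 608.19989381 230.63376801] [-3.60152287e-01 -3.12082597e+00  1.94549712e-03]
```

Call:
{"op": "servo_tool", "data": {"rows": [[1,0,0,0,-1],[1,0,0,0,-1],[1,-0.5,-0.85,0,-0.2],[1,-0.5,-0.85,0,0],[1,-0.5,-0.85,0,0],[1,-0.5,-0.85,0,0],[1,-0.5,-0.85,0,0],[1,-0.5,-0.85,0,0],[1,-0.5,-0.85,0,0],[1,-0.5,-0.85,0,0],[1,-0.5,-0.85,0,0],[1,-0.5,-0.85,0,0]]}}

```text
time: 1.15
eef_pos: [342.4, 266.4, 231.4]
eef_rot: [-0.001, 3.142, 0.001]
contact_force: [0.7, 0.4, -0.1]
grip_width: -0.0
grip_force: 0.0
```

Call:
{"op": "servo_tool", "data": {"rows": [[1,-0.5,-0.85,0,0],[1,-0.5,-0.85,0,0],[1,-0.5,-0.85,0,0],[1,-0.5,-0.85,0,0],[1,-0.5,-0.85,0,0],[1,0,-0.2,0.9,0],[1,0,0,0.9,0],[1,0,0,0.9,0],[1,0,0,0.9,0],[1,0,0,0.3,0],[1,0,0,0,0]]}}

```text
time: 2.07
eef_pos: [439.5, 89.5, 72.3]
eef_rot: [0.001, -3.136, 0.004]
contact_force: [-0.4, 0.4, 0.7]
grip_width: 0.1
grip_force: 0.0
```

```bash
python3 - <<'E'
from h import *
c=read_camera("wrist"); s=sensors.observe(); print(s["time"],s["eef_pos"],s["eef_rot"])
cv2.imwrite("pics/w1.png",c["frame"]); np.savez("w1.npz",**c)
E
```

```text
2.1167 [440.88586975  89.8154751   74.10544501] [ 5.52155808e-04 -3.13829107e+00  2.49280509e-03]
```

View pics/w1.png

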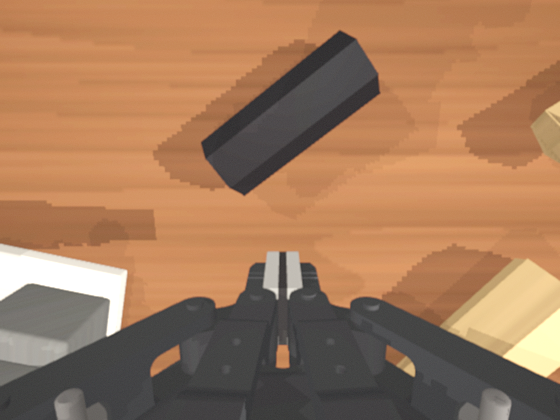

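The picture shows the black block at (290,110) and part of the target's near side at (490,310). From the depth map I can tell which flat that is and how deep it is.

```bash
python3 - <<'E'
from h import *
c=dict(np.load("w1.npz")); W=cloud(c); f=c["frame"]
p=np.array([.66,.751]); a=np.array([.751,-.66]); o=np.array([526,207.3])
d=W[...,:2]-o; A=d@a; B=d@p; Z=W[...,2]
m=(abs(A)<80)&(abs(B)<45)&(Z>2)&(Z<60)
v,u=np.nonzero(m); print(m.sum(),u.min(),u.max(),v.min(),v.max(),A[m].min(),A[m].max())
for a0 in range(-75,75,10):
    for z0 in range(0,56,7):
        k=m&(abs(A-a0)<5)&(abs(Z-z0-3.5)<3.5)
        if k.sum()>8: print(a0,z0,k.sum(),"B",B[k].mean().round(1),"bgr",f[k].mean(0).round())
E
```

```text
8689 397 559 223 376 -78.6950392105091 36.901444761626585
-75 0 9 B -23.1 bgr [101. 149. 195.]
-75 21 33 B -27.3 bgr [139. 196. 232.]
-75 28 71 B -24.7 bgr [143. 201. 236.]
-75 35 82 B -20.6 bgr [147. 205. 241.]
-75 42 13 B -18.6 bgr [145. 201. 236.]
-65 0 27 B -16.6 bgr [109. 157. 191.]
-65 7 40 B -19.8 bgr [112. 162. 193.]
-65 14 39 B -23.7 bgr [111. 161. 192.]
-65 21 138 B -27.2 bgr [140. 196. 229.]
-65 28 283 B -24.6 bgr [148. 206. 239.]
-65 35 314 B -20.5 bgr [151. 209. 243.]
-65 42 238 B -16.9 bgr [141. 197. 231.]
-65 49 13 B -14.1 bgr [151. 206. 236.]
-55 0 27 B -17.7 bgr [107. 154. 190.]
-55 7 39 B -19.7 bgr [112. 161. 193.]
-55 14 43 B -23.7 bgr [111. 160. 192.]
-55 21 125 B -27.1 bgr [140. 196. 230.]
-55 28 267 B -24.5 bgr [148. 205. 239.]
-55 35 314 B -20.5 bgr [151. 208. 243.]
-55 42 330 B -16.3 bgr [142. 197. 231.]
-55 49 302 B -10.1 bgr [187. 243. 251.]
-45 0 26 B -16.1 bgr [109. 158. 190.]
-45 7 38 B -19.7 bgr [111. 161. 192.]
-45 14 38 B -23.6 bgr [110. 160. 192.]
-45 21 128 B -27.0 bgr [140. 196. 229.]
-45 28 263 B -24.4 bgr [147. 205. 239.]
-45 35 296 B -20.4 bgr [1
[... 631 characters left out ...]
 196. 229.]
-25 42 301 B -16.1 bgr [124. 176. 209.]
-25 49 397 B -4.6 bgr [177. 237. 249.]
-15 0 24 B -15.9 bgr [106. 153. 185.]
-15 7 36 B -19.4 bgr [110. 159. 189.]
-15 14 36 B -23.4 bgr [109. 157. 188.]
-15 21 116 B -26.7 bgr [133. 187. 220.]
-15 28 188 B -24.4 bgr [134. 189. 222.]
-15 35 113 B -20.6 bgr [125. 178. 211.]
-15 42 23 B -17.4 bgr [120. 171. 203.]
-5 0 15 B -15.7 bgr [ 96. 138. 170.]
-5 7 12 B -18.9 bgr [101. 146. 176.]
-5 14 9 B -23.0 bgr [100. 144. 174.]
25 7 11 B -18.8 bgr [ 99. 143. 173.]
25 14 23 B -22.9 bgr [ 96. 139. 169.]
25 21 71 B -26.5 bgr [120. 171. 204.]
25 28 37 B -25.1 bgr [123. 174. 206.]
35 0 12 B -15.3 bgr [105. 151. 185.]
35 7 15 B -18.7 bgr [105. 150. 182.]
```

The near (-p) lower flat is plain over its whole visible length, so the hollows are on the far (+p) side. The block has to roll towards the robot, pushed from its +p side. I'll go around to that side now.

Call:
{"op": "servo_tool", "data": {"rows": [[1,0,0,-0.65,1],[1,0,0,0,1],[1,0,0,0,1],[1,0,0,0,1],[1,0,0,0,1],[1,0,0,0,1],[1,0.05,0.95,0,0.88],[1,0.1,0.95,0,0],[1,0.1,0.95,0,0],[1,0.1,0.95,0,0],[1,0,0.95,0,0],[1,0,0,0,0]]}}

```text
time: 3.12
eef_pos: [557.8, 252.7, 103.3]
eef_rot: [1.095, 2.941, 0.01]
contact_force: [0.6, 1.4, 0.3]
grip_width: 0.3
grip_force: 0.0
```

Call:
{"op": "servo_tool", "data": {"rows": [[1,0,0,0.9,0],[1,0,0,0.5,0],[1,0,0,0,0],[1,0,0,0,0]]}}

```text
time: 3.45
eef_pos: [553.9, 244.5, 46.2]
eef_rot: [-1.106, -2.94, 0.0]
contact_force: [0.1, 0.0, -0.5]
grip_width: -0.1
grip_force: 0.0
```

```bash
cat >> h.py <<'E'
from scipy.spatial.transform import Rotation as Ro
o=np.array([526,207.3]); p=np.array([.66,.751]); a=np.array([.751,-.66])
def tool():
    s=sensors.observe(); R=Ro.from_rotvec(s["eef_rot"]).as_matrix(); y=R[:2,1]
    d=s["eef_pos"][:2]-o
    print("t %.2f pos"%s["time"],s["eef_pos"].round(1),"yang %.2f"%np.degrees(np.arctan2(y[1],y[0])),"A,B",(d@a).round(1),(d@p).round(1),"F",s["contact_force"].round(1),"w",s["grip_width"].round(1)); return s
def prof():
    "block heights profile seen by top camera in the original block frame"
    c=read_camera("top"); W=cloud(c); d=W[...,:2]-o; A=d@a; B=d@p; Z=W[...,2]
    m=(abs(A)<90)&(abs(B)<130)&(Z>15)&(Z<62); 
    P=W[m]; t=P[(P[:,2]>46)]
    print("all",cv2.minAreaRect(P[:,:2].astype(np.float32)),"top",len(t),cv2.minAreaRect(t[:,:2].astype(np.float32)) if len(t)>3 else 0)
    return c,W
E
python3 -c "
from h import *
tool()"
```

```text
Traceback (most recent call last):
  File "h.py", line 13, in tool
    print("t %.2f pos"%s["time"],s["eef_pos"].round(1),"yang %.2f"%np.degrees(np.arctan2(y[1],y[0])),"A,B",(d@a).round(1),(d@p).round(1),"F",s["contact_force"].round(1),"w",s["grip_width"].round(1)); return s
                                                                                                                                                                             ^^^^^^^^^^^^^^^^^^^^^
AttributeError: 'float' object has no attribute 'round'
```

Call:
{"op": "servo_tool", "data": {"rows": [[1,-0.08,-0.27,0,0],[1,0,-0.27,0,0],[1,0,-0.105,-0.065,0],[1,0,-0.105,-0.055,0],[1,0,-0.115,-0.045,0],[1,0,-0.115,-0.035,0],[1,0,-0.12,-0.02,0],[1,0,-0.12,-0.02,0],[1,0,-0.12,0,0],[1,0,0,0,0]]}}

```text
time: 4.28
eef_pos: [521.5, 201.7, 56.3]
eef_rot: [1.107, 2.939, 0.003]
contact_force: [-0.7, -0.3, 12.0]
grip_width: 0.0
grip_force: 5.0
```

```bash
sed -i 's/s\["grip_width"\].round(1)/round(float(s["grip_width"]),1)/' h.py; python3 - <<'E'
from h import *
tool(); c,W=prof()
d=W[...,:2]-o; A=d@a; B=d@p; Z=W[...,2]
for b in range(-80,60,6):
    k=(abs(abs(A)-45)<18)&(abs(B-b)<3)&(Z>3); print(b,np.median(Z[k]).round(1) if k.sum() else 0,end=" | ")
E
```

```text
t 4.28 pos [521.5 201.7  56.3] yang 48.72 A,B 0.3 -7.2 F [-0.7 -0.3 12. ] w 0.0
all ((537.0299072265625, 176.8745880126953), (49.93633270263672, 85.08812713623047), 48.91489028930664) top 217 ((534.1997680664062, 160.86036682128906), (37.79371643066406, 90.79153442382812), 83.15985870361328)
-80 568.7 | -74 564.2 | -68 558.9 | -62 553.6 | -56 544.7 | -50 537.2 | -44 528.0 | -38 439.6 | -32 469.5 | -26 458.0 | -20 456.7 | -14 449.4 | -8 447.1 | -2 445.6 | 4 441.4 | 10 474.7 | 16 472.2 | 22 468.0 | 28 0 | 34 430.8 | 40 424.3 | 46 0 | 52 0 | 58 0 |
```

```bash
python3 - <<'E'
from h import *
c=read_camera("scene"); W=cloud(c); cv2.imwrite("pics/s2.png",cv2.resize(c["frame"][140:290,220:420],(800,600)))
d=W[...,:2]-o; A=d@a; B=d@p; Z=W[...,2]
for lo,hi in((40,72),):
  for b in range(-80,50,5):
    k=(A>lo)&(A<hi)&(abs(B-b)<2.5)&(Z>3)&(Z<75); print(b,k.sum(),np.percentile(Z[k],[50,95]).round(1) if k.sum() else 0,end=" | ")
E
```

```text
-80 5 [3.2 5. ] | -75 2 [4.  4.2] | -70 5 [4.  4.4] | -65 4 [4.2 4.5] | -60 5 [3.5 4.7] | -55 2 [3.6 3.9] | -50 7 [3.7 4.3] | -45 2 [4.1 4.5] | -40 29 [35.3 48.3] | -35 34 [38.8 49.7] | -30 35 [33.8 54.1] | -25 36 [42.9 56.1] | -20 38 [37.3 59. ] | -15 45 [41.5 60.2] | -10 45 [40.5 56.5] | -5 41 [38.4 53.9] | 0 39 [38.  50.7] | 5 39 [32.7 48.9] | 10 6 [12.1 44.8] | 15 4 [3.4 4.2] | 20 2 [3.7 4.1] | 25 4 [3.9 4.9] | 30 3 [3.3 3.7] | 35 4 [4.2 4.4] | 40 1 [3.1 3.1] | 45 6 [4.2 5.1] |
```

View pics/s2.png

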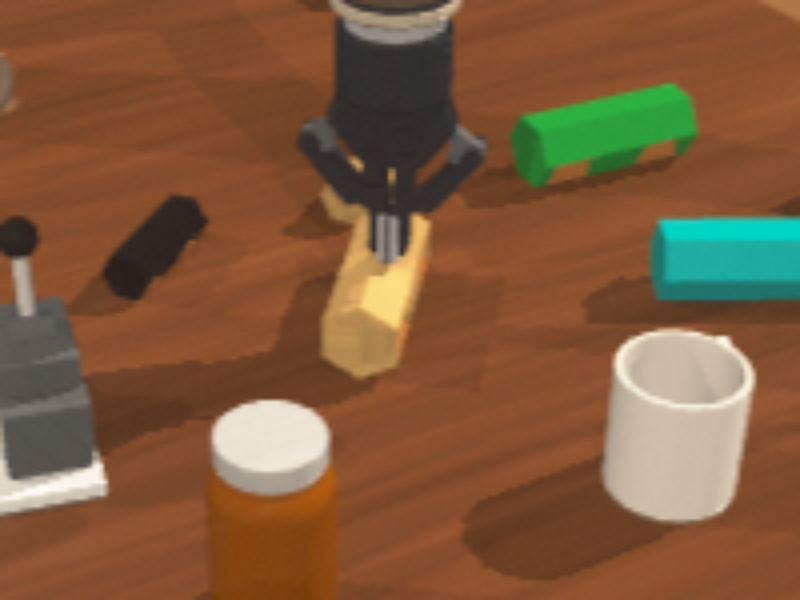

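The block is tipped about 30°, with a peak corner at B≈-16 and a brown hollow showing on its right side (400,330). I'll keep pushing it over.

Call:
{"op": "servo_tool", "data": {"rows": [[1,0,-0.12,0,0],[1,0,-0.12,0,0],[1,0,-0.12,-0.02,0],[1,0,-0.12,-0.02,0],[1,0,0,0,0],[1,0,0,0,0]]}}

```text
time: 4.88
eef_pos: [507.8, 187.5, 56.3]
eef_rot: [-1.107, -2.94, 0.0]
contact_force: [0.2, 0.3, 0.4]
grip_width: 0.2
grip_force: 0.0
```

```bash
cat >> h.py <<'E'
def sprof(lo=40,hi=72):
    c=read_camera("scene"); W=cloud(c); d=W[...,:2]-o; A=d@a; B=d@p; Z=W[...,2]
    for b in range(-115,30,5):
        k=(A>lo)&(A<hi)&(abs(B-b)<2.5)&(Z>3)&(Z<75)
        if k.sum()>8: print(b,np.percentile(Z[k],[50,95]).round(),end="|")
    print(); return c,W
E
python3 -c "
from h import *
tool(); sprof()"
```

```text
t 4.88 pos [507.8 187.5  56.3] yang 48.75 A,B -0.6 -26.9 F [0.2 0.3 0.4] w 0.2
-60 [28. 33.]|-55 [29. 39.]|-50 [31. 49.]|-45 [34. 53.]|-40 [35. 53.]|-35 [36. 53.]|-30 [40. 55.]|-25 [38. 54.]|-20 [41. 53.]|-15 [31. 49.]|-10 [32. 42.]|-5 [30. 33.]|
```

Call:
{"op": "servo_tool", "data": {"rows": [[1,0,0.5,-0.1,0],[1,0,0.5,0,0],[1,0,0,0.2,0],[1,0,0,0.15,0],[1,0,0,0,0]]}}

```text
time: 5.35
eef_pos: [533.2, 217.0, 44.7]
eef_rot: [-1.105, -2.938, 0.004]
contact_force: [-0.7, -0.5, -0.1]
grip_width: -0.0
grip_force: 0.0
```

Call:
{"op": "servo_tool", "data": {"rows": [[1,0,-0.27,0,0],[1,0,-0.27,0,0],[1,0,-0.105,-0.065,0],[1,0,-0.105,-0.055,0],[1,0,-0.115,-0.045,0],[1,0,-0.115,-0.035,0],[1,0,-0.12,-0.02,0],[1,0,-0.12,-0.02,0],[1,0,-0.12,0,0],[1,0,0,0,0]]}}

```text
time: 6.18
eef_pos: [499.4, 177.0, 57.1]
eef_rot: [1.107, 2.939, 0.002]
contact_force: [-1.5, 0.7, 9.4]
grip_width: 0.0
grip_force: 3.8
```

```bash
python3 -c "
from h import *
tool(); sprof()"
```

```text
t 6.18 pos [499.4 177.   57.1] yang 48.73 A,B -0.0 -40.3 F [-1.5  0.7  9.4] w 0.0
-75 [32. 48.]|-70 [38. 49.]|-65 [38. 53.]|-60 [39. 56.]|-55 [43. 58.]|-50 [39. 60.]|-45 [39. 56.]|-40 [36. 54.]|-35 [37. 50.]|-30 [37. 48.]|-25 [31. 46.]|
```

Tipped 30° again. I'll push it over, then lift and pull the arm back so I can look.

Call:
{"op": "servo_tool", "data": {"rows": [[1,0,-0.12,0,0],[1,0,-0.12,0,0],[1,0,-0.12,-0.02,0],[1,0,-0.12,-0.02,0],[1,0,0,0,0],[1,0,0,-0.8,0],[-1,0,0,-0.9,0],[-1,0,0,-0.9,0],[-1,0,0,-0.9,0],[-1,0,0,0,0]]}}

```text
time: 7.07
eef_pos: [489.9, 163.7, 203.9]
eef_rot: [1.105, 2.934, 0.011]
contact_force: [1.1, 0.9, -0.6]
grip_width: 48.2
grip_force: 0.0
```

```bash
python3 - <<'E'
from h import *
tool(); sprof(); c=read_camera("wrist"); cv2.imwrite("pics/w3.png",c["frame"]); np.savez("w3.npz",**c)
W=cloud(c); d=W[...,:2]-o; A=d@a; B=d@p; Z=W[...,2]
m=(abs(A)<95)&(B>-120)&(B<-10)&(Z>20)&(Z<60); P=W[m]; r=cv2.minAreaRect(P[:,:2].astype(np.float32)); print(m.sum(),r)
m2=m&(Z>46); P=W[m2]; print(len(P),cv2.minAreaRect(P[:,:2].astype(np.float32)))
E
```

```text
t 7.07 pos [489.9 163.7 203.9] yang 48.72 A,B 1.7 -56.5 F [ 1.1  0.9 -0.6] w 48.2
-90 [32. 40.]|-85 [30. 46.]|-80 [39. 52.]|-75 [34. 52.]|-70 [33. 51.]|-65 [32. 51.]|-60 [39. 53.]|-55 [36. 53.]|-50 [40. 52.]|-45 [36. 44.]|-40 [29. 35.]|
9510 ((482.57110595703125, 161.46762084960938), (57.73316192626953, 139.28549194335938), 48.7674446105957)
4800 ((482.79998779296875, 161.5579071044922), (35.16836166381836, 139.06875610351562), 48.85932922363281)
```

View pics/w3.png

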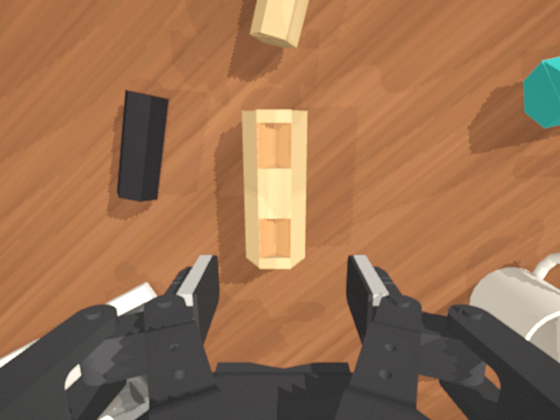

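The wrist view shows both hollows facing up, at (273,145) and (273,238). The block's centre is (482.6,161.5) and its yaw matches the tool's. I'll descend over it.

Call:
{"op": "servo_tool", "data": {"rows": [[-1,0.1,-0.16,0,0],[-1,0,0,0.7,0],[-1,0,0,0.95,0],[-1,0,0,0.95,0],[-1,0,0,0.95,0],[-1,0,0,0.8,0],[-1,0,0,0.4,0],[-1,0,0,0,0],[-1,0,0,0,0]]}}

```text
time: 7.92
eef_pos: [477.6, 159.6, 6.2]
eef_rot: [-1.106, -2.937, 0.006]
contact_force: [-0.0, -1.0, 0.6]
grip_width: 85.8
grip_force: 0.0
```

```bash
python3 - <<'E'
from h import *
s=tool(); d=np.array([482.6,161.5])-s["eef_pos"][:2]; print(d@-a,d@p)
E
```

```text
t 7.92 pos [477.6 159.6   6.2] yang 48.72 A,B -4.9 -67.8 F [-0.  -1.   0.6] w 85.8
-2.5328019110827156 4.7243998274114265
```

Call:
{"op": "servo_tool", "data": {"rows": [[-1,-0.06,0.12,0.02,0],[-1,0,0,0,0],[0.2,0,0,0,0],[0.4,0,0,0,0],[0.6,0,0,0,0],[1,0,0,0,0],[1,0,0,0,0],[1,0,0,0,0]]}}

```text
time: 8.58
eef_pos: [484.7, 163.0, 8.2]
eef_rot: [1.106, 2.94, 0.002]
contact_force: [-3.0, -0.6, 12.3]
grip_width: 55.7
grip_force: 60.9
```

Call:
{"op": "servo_tool", "data": {"rows": [[1,0,0,-0.2,0],[1,0,0,-0.3,0],[1,0,0,-0.5,0],[1,0,0,-0.6,0],[1,0,0,-0.6,0],[1,0,0,0,0]]}}

```text
time: 9.08
eef_pos: [486.8, 163.4, 99.6]
eef_rot: [1.106, 2.936, 0.008]
contact_force: [1.3, 1.1, -2.4]
grip_width: 54.9
grip_force: 64.1
```

```bash
python3 - <<'E'
from h import *
s=tool(); print(s["grip_force"]); c=read_camera("scene"); W=cloud(c); d=W[...,:2]-np.array([482.6,161.5]); A=d@a; B=d@p; Z=W[...,2]
for b in range(-40,45,5):
    k=(A>45)&(A<72)&(abs(B-b)<2.5)&(Z>40)&(Z<150)
    if k.sum()>5: print(b,k.sum(),np.percentile(Z[k],[3,50,97]).round(),end="|")
E
```

```text
t 9.08 pos [486.8 163.4  99.6] yang 48.72 A,B -0.5 -58.8 F [ 1.3  1.1 -2.4] w 54.9
64.14815828204155
-25 7 [120. 123. 126.]|-20 17 [104. 118. 135.]|-15 19 [ 98. 118. 140.]|-10 33 [ 94. 133. 144.]|-5 27 [ 97. 132. 144.]|0 30 [ 98. 123. 143.]|5 31 [ 96. 126. 144.]|10 31 [ 97. 130. 144.]|15 32 [ 96. 128. 144.]|20 33 [105. 130. 140.]|25 20 [116. 126. 133.]|30 10 [118. 121. 124.]|
```

Call:
{"op": "servo_tool", "data": {"rows": [[1,0,0,-0.5,0.5],[1,0,0,-0.9,1],[1,0,0,-0.9,1],[1,0,0,-0.5,1],[1,0,0,0,1],[1,0,0,0,1],[1,0,0,0,1],[1,0,0,0,1],[1,0,0,0,1],[1,0,0,0,1],[1,0,0,0,0.75],[1,0,0,0,0]]}}

```text
time: 10.13
eef_pos: [483.7, 162.7, 206.1]
eef_rot: [-2.457, -1.957, 0.003]
contact_force: [0.4, 0.8, -2.3]
grip_width: 55.2
grip_force: 64.6
```

Call:
{"op": "servo_tool", "data": {"rows": [[1,-0.3,0.1,0,0],[1,-0.7,0.2,0,0],[1,-0.9,0.25,0,0],[1,-0.9,0.25,0,0],[1,-0.9,0.25,0,0],[1,-0.9,0.25,0,0],[1,-0.9,0.25,0,0],[1,-0.9,0.25,0,0],[1,-0.9,0.25,0,0],[1,-0.6,0.15,0,0],[1,-0.4,0.1,0,0],[1,0,0,0,0]]}}

```text
time: 11.13
eef_pos: [499.3, -186.8, 207.0]
eef_rot: [2.456, 1.956, -0.002]
contact_force: [-0.4, -0.3, -2.6]
grip_width: 55.3
grip_force: 64.6
```

```bash
cat >> h.py <<'E'
seat=np.array([502.4,-179.3]); sy=np.array([.2206,.9755]); sx=np.array([.9755,-.2206])
def st():
    s=tool(); d=s["eef_pos"][:2]-seat; print("seat frame x,y",(d@sx).round(1),(d@sy).round(1)); return s
E
python3 - <<'E'
from h import *
import time
s=st(); c=read_camera("wrist"); W=cloud(c); d=W[...,:2]-seat; X=d@sx; Y=d@sy; Z=W[...,2]
# block as seen by wrist
zb=s["eef_pos"][2]
m=(abs(X)<40)&(abs(Y)<90)&(Z>zb+10)&(Z<zb+55)
m[230:]=False
cv2.imwrite("pics/w4.png",c["frame"]); np.savez("w4.npz",**c); st()
E
```

```text
t 11.13 pos [ 499.3 -186.8  207. ] yang -12.95 A,B 240.1 -313.5 F [-0.4 -0.3 -2.6] w 55.3
seat frame x,y -1.3 -8.0
t 11.18 pos [ 499.6 -184.4  206.7] yang -12.87 A,B 238.7 -311.6 F [-1.2 -0.  -1.4] w 54.8
seat frame x,y -1.6 -5.6
```

View pics/w4.png

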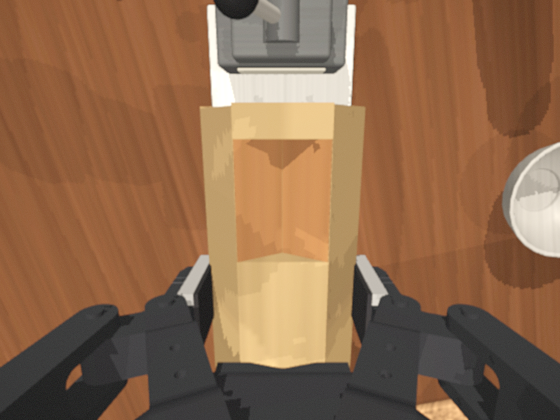

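The wrist view shows the held block level, hollow up, in line with the plate. The housing is at the top of the picture at (283,40). I'll measure their relative offset from this image.

```bash
python3 - <<'E'
from h import *
c=dict(np.load("w4.npz")); W=cloud(c); d=W[...,:2]-seat; X=d@sx; Y=d@sy; Z=W[...,2]
r=np.zeros_like(X,bool); r[:250]=True
b=r&(abs(X)<45)&(abs(Y)<90)&(Z>190)
P=np.stack([X[b],Y[b]],1); print("block z top",np.percentile(Z[b],[5,50,95]),"Ymax",np.percentile(P[:,1],99.7))
for y in (20,30,40,50,60):
    k=b&(abs(Y-y)<4); print(y,"x edges",X[k].min().round(1),X[k].max().round(1), "flat", [X[k&(Z>Z[k].max()-4)].min().round(1),X[k&(Z>Z[k].max()-4)].max().round(1)])
h=r&(Z>57)&(Z<68); print("housing",h.sum(),X[h].min(),X[h].max(),Y[h].min(),np.median(Z[h]))
q=r&(Z>5)&(Z<20)&(Y>70)&(Y<150)&(abs(X)<90); print("plate x",np.percentile(X[q],[.5,99.5]),np.median(Z[q]))
st()
E
```

```text
block z top [227.90870568 244.6747152  249.24476439] Ymax 62.55890932590522
20 x edges -30.3 27.9 flat [np.float64(-17.2), np.float64(15.0)]
30 x edges -30.1 27.8 flat [np.float64(-17.5), np.float64(14.9)]
40 x edges -30.0 28.1 flat [np.float64(-17.1), np.float64(15.1)]
50 x edges -30.0 28.0 flat [np.float64(-17.5), np.float64(15.0)]
60 x edges -30.1 28.0 flat [np.float64(-16.7), np.float64(14.9)]
housing 2337 -51.6933174125359 48.44013128609869 96.8414489584632 61.992350790553544
plate x [-66.25457386  62.94480618] 12.240724816526846
t 11.18 pos [ 499.6 -184.4  206.7] yang -12.87 A,B 238.7 -311.6 F [-1.2 -0.  -1.4] w 54.8
seat frame x,y -1.6 -5.6
```

Call:
{"op": "servo_tool", "data": {"rows": [[1,0.2,0,0,0],[1,0,0,0.5,0],[1,0,0,0.9,0],[1,0,0,0.9,0],[1,0,0,0.9,0],[1,0,0,0.6,0],[1,0,0,0.4,0],[1,0,0,0.1,0],[1,0,0,0,0],[1,0,0,0,0],[1,0,0,0,0],[1,0,0,0,0]]}}

```text
time: 12.18
eef_pos: [503.6, -173.3, 36.1]
eef_rot: [2.452, 1.961, 0.003]
contact_force: [0.0, 0.0, -1.8]
grip_width: 55.1
grip_force: 64.6
```

```bash
cat >> h.py <<'E'
def rel(zlo,n="wrist"):
    c=read_camera(n); W=cloud(c); d=W[...,:2]-seat; X=d@sx; Y=d@sy; Z=W[...,2]
    r=np.ones_like(X,bool)
    if n=="wrist": r[250:]=False
    b=r&(abs(X)<45)&(abs(Y)<85)&(Z>zlo)&(Z<zlo+70)
    k=b&(Y>20)&(Y<60) if n=="wrist" else b
    print("block top",np.percentile(Z[k],[50,97]).round(1),"x",X[k].min().round(1),X[k].max().round(1),"Y",Y[b].min().round(1),np.percentile(Y[b],99.7).round(1))
    q=r&(Z>5)&(Z<20)&(Y>72)&(Y<150)&(abs(X)<90); print("plate x",np.percentile(X[q],[.5,99.5]).round(1))
    h=r&(Z>57)&(Z<68)&(Y>80); print("housing",X[h].min().round(1),X[h].max().round(1),Y[h].min().round(1))
    return c,W,X,Y,Z
E
python3 -c "
from h import *
st(); rel(25)"
```

```text
t 12.18 pos [ 503.6 -173.3   36.1] yang -12.70 A,B 234.4 -300.6 F [ 0.   0.  -1.8] w 55.1
seat frame x,y -0.1 6.1
block top [73.  78.2] x -29.1 29.1 Y 23.4 76.5
plate x [-65.7  62.2]
housing -51.8 48.1 96.5
```

Call:
{"op": "servo_tool", "data": {"rows": [[1,-0.12,-0.04,0,0],[1,0,0,0.15,0],[1,0,0,0.1,0],[1,0,0,0.05,0],[1,0,0,0,0],[1,0,0,0,0],[1,0,0,0,0],[1,0,0,0,0]]}}

```text
time: 12.9
eef_pos: [500.1, -177.9, 22.9]
eef_rot: [2.454, 1.961, 0.0]
contact_force: [0.1, 0.2, -1.8]
grip_width: 55.5
grip_force: 64.6
```

```bash
python3 -c "
from h import *
st(); rel(15)"
```

```text
t 12.90 pos [ 500.1 -177.9   22.9] yang -12.75 A,B 234.7 -306.4 F [ 0.1  0.2 -1.8] w 55.5
seat frame x,y -2.6 0.9
block top [59.8 65. ] x -31.6 26.6 Y 17.6 71.3
plate x [-65.6  62.1]
housing -51.1 47.4 96.4
```

Call:
{"op": "servo_tool", "data": {"rows": [[1,0,0.02,0.04,0],[1,0,0,0.03,0],[1,0,0,0,0],[1,0,0,0,0],[1,0,0,0,0]]}}

```text
time: 13.37
eef_pos: [501.1, -178.0, 20.4]
eef_rot: [2.454, 1.961, 0.001]
contact_force: [0.5, 1.2, 3.8]
grip_width: 55.2
grip_force: 65.1
```

Call:
{"op": "servo_tool", "data": {"rows": [[0.2,0,0,0,0],[0,0,0,0,0],[-0.4,0,0,0,0],[-1,0,0,0,0],[-1,0,0,0,0],[-1,0,0,0,0],[-1,0,0,0,0]]}}

```text
time: 13.95
eef_pos: [500.7, -178.1, 20.0]
eef_rot: [-2.454, -1.961, 0.0]
contact_force: [0.0, 0.0, 0.9]
grip_width: 85.1
grip_force: 0.0
```

```bash
python3 -c "
from h import *
st(); rel(15)"
```

```text
t 13.95 pos [ 500.7 -178.1   20. ] yang -12.75 A,B 235.3 -306.1 F [0.  0.  0.9] w 85.1
seat frame x,y -2.0 0.8
block top [57.3 62.4] x -30.6 27.5 Y 18.1 71.6
plate x [-65.5  62.1]
housing -50.6 47.2 96.3
```

The block is seated: its top is 62 mm above the table and it is centred within 1 mm. I'll lift, close the fingers and go to the -x side of the ball.

Call:
{"op": "servo_tool", "data": {"rows": [[-1,0,0,-0.3,0],[-1,0,0,-0.7,0],[-1,0,0,-0.9,0],[-1,0,0,-0.9,0],[-1,0,0,-0.9,0],[1,0,0,-0.9,0],[1,0,-0.8,0,0],[1,0,-0.8,0,0],[1,0.9,0,0,0],[1,0.9,0,0,0],[1,0.9,0,0,0],[1,0.3,0,0,0]]}}

```text
time: 15.0
eef_pos: [465.5, -41.9, 204.8]
eef_rot: [-2.449, -1.966, -0.003]
contact_force: [0.1, -0.8, -1.1]
grip_width: 0.4
grip_force: 0.0
```

Call:
{"op": "servo_tool", "data": {"rows": [[1,0,0,0.9,0],[1,0,0,0.9,0],[1,0,0,0.2,0],[1,0,0,0,0],[1,0,0,0,0]]}}

```text
time: 15.42
eef_pos: [465.0, -47.8, 125.1]
eef_rot: [2.456, 1.959, -0.001]
contact_force: [-0.2, -0.9, 0.4]
grip_width: 0.2
grip_force: 0.0
```

```bash
python3 - <<'E'
from h import *
st()
for n in("scene",):
    c=read_camera(n);W=cloud(c); d=W[...,:2]-seat; X=d@sx; Y=d@sy; Z=W[...,2]
    k=(abs(X)<45)&(abs(Y)<85)&(Z>40)&(Z<80); print("block",k.sum(),X[k].min(),X[k].max(),Y[k].min(),Y[k].max(),np.percentile(Z[k],[50,95]))
    f=c["frame"].max(2); k=(abs(X)<50)&(abs(Y-122)<20)&(Z>122)&(Z<160)&(f<60); print("ball",k.sum(),np.median(X[k]),np.median(Y[k]),Z[k].max())
E
```

```text
t 15.42 pos [465.  -47.8 125.1] yang -12.85 A,B 122.6 -231.9 F [-0.2 -0.9  0.4] w 0.2
seat frame x,y -65.5 120.0
block 1106 -21.18694429338826 29.071105989152755 -70.99036805077982 68.73271459842097 [57.58114665 64.97758728]
ball 69 -19.24707060308084 121.09316752722927 155.15563283359327
```

Call:
{"op": "servo_tool", "data": {"rows": [[1,0,0.3,0,0],[1,0,0.15,0,0],[1,0,0.15,0,0],[1,0,0.15,0,0],[1,0,0.15,0,0],[1,0,0.15,0,0],[1,0,0.15,0,0],[1,0,0.15,0,0],[1,0,0.15,0,0],[1,0,0.15,0,0],[1,0,0,0,0]]}}

```text
time: 16.38
eef_pos: [529.5, -61.6, 123.7]
eef_rot: [-2.454, -1.961, 0.002]
contact_force: [-0.4, -0.3, -0.2]
grip_width: 0.1
grip_force: 0.3
```

Call:
{"op": "servo_tool", "data": {"rows": [[1,0,0.08,0,0],[1,0,0.06,0,0],[1,0,0,0,0]]}}

```text
time: 16.63
eef_pos: [530.2, -61.8, 123.1]
eef_rot: [-2.448, -1.956, 0.009]
contact_force: [-16.1, 2.7, 9.0]
grip_width: 0.4
grip_force: 8.1
```

```bash
python3 -c "
from h import *
st()"
```

```text
t 16.63 pos [530.2 -61.8 123.1] yang -12.75 A,B 180.7 -199.3 F [-16.1   2.7   9. ] w 0.4
seat frame x,y 1.2 120.8
```

The force has jumped to 16 N at the end stop. I'll back off, rise and check.

Call:
{"op": "servo_tool", "data": {"rows": [[1,0,-0.5,0,0],[1,0,-0.9,0,0],[1,0,-0.9,0,0],[1,0,-0.9,-0.3,0],[1,0,-0.9,-0.3,0],[1,0,0,-0.9,0],[1,0,0,-0.9,0],[1,0,0,0,0]]}}

```text
time: 17.3
eef_pos: [377.7, -26.3, 225.3]
eef_rot: [2.454, 1.96, 0.018]
contact_force: [1.0, 0.4, 0.3]
grip_width: -0.3
grip_force: 0.0
```

```bash
python3 - <<'E'
from h import *
st()
fr=[]
for n in("top","scene"):
    c=read_camera(n);W=cloud(c); d=W[...,:2]-seat; X=d@sx; Y=d@sy; Z=W[...,2]
    k=(abs(X)<45)&(abs(Y)<85)&(Z>35)&(Z<80); print(n,"block",X[k].min(),X[k].max(),Y[k].min(),Y[k].max(),np.percentile(Z[k],[50,95]),cv2.minAreaRect(W[k][:,:2].astype(np.float32)))
    f=c["frame"].max(2); k=(abs(X)<50)&(abs(Y-122)<20)&(Z>115)&(Z<160)&(f<80); P=np.stack([X[k],Y[k],Z[k]],1)
    # sphere centre with known radius
    from scipy.optimize import least_squares
    r=least_squares(lambda q:np.linalg.norm(P-q,axis=1)-13,P.mean(0)-[0,0,8],loss="soft_l1").x; print("ball centre",r,"switch",np.arctan2(r[0],r[2]-84)+.5)
    fr.append(cv2.resize(c["frame"][215:295,305:425] if n=="top" else c["frame"][185:285,135:285],(400,300)))
cv2.imwrite("pics/end.png",np.hstack(fr))
E
```

```text
t 17.30 pos [377.7 -26.3 225.3] yang -12.79 A,B 42.8 -273.3 F [1.  0.4 0.3] w -0.3
seat frame x,y -155.4 121.7
top block -28.361858136416206 29.338727160736116 -70.82265222990092 69.94142576861121 [57.35466062 63.71094397] ((503.3663330078125, -180.10543823242188), (140.86708068847656, 57.43332290649414), 76.3023910522461)
ball centre [ 28.58359243 121.71264952 136.2436056 ] switch 1.000630434787442
scene block -20.422523975148632 28.8095611460247 -70.48293708039445 68.7930007875998 [57.16655758 65.01082348] ((505.7593994140625, -180.97463989257812), (139.50091552734375, 49.046974182128906), 77.89332580566406)
ball centre [ 25.38304801 121.00457896 139.3555806 ] switch 0.9299375340127063
```

View pics/end.png

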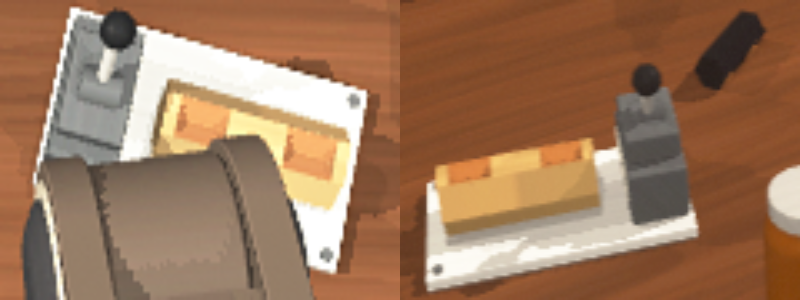

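The picture shows the block between the rails with both hollows up, and the lever leaning to the far (+x) side. The switch measures about 0.93 to 1.0 rad, and the arm is clear of everything. I'll hand in the job.

```bash
python3 -c "
from h import *
print(manip.hand_in())"
```

```text
the job is handed in; nothing more can be done
None
```

The job is handed in, and no verdict came back: in my last pictures the block lies centred between the rails with its hollows up, the switch is fully over (about 0.93–1.0 rad), and the arm is clear, at about 17 s of the 72 s allowed.

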